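# Log the adhesive tub and wedge up a housing for gluing its feet

## Task

Turn the labelled adhesive tub where it stands so that its label plate faces the window of the reader, and let go of it. Then take the wedge, push its thin end from the apron of the jig under the front edge of the white housing until both front feet are just clear of the jig plate, by a few millimetres (about 2 to 7), so that they can be glued, and finish there still gripping the wedge, with nothing but the wedge holding up the front. Leave the other things on the bench where they are.

Things in the scene. Friction and masses are not known exactly. Their poses are not given: they have to be found in the camera images.
- tub: white adhesive tub, 140 g, loose upright cylinder, 48 mm diameter (45 mm lid), 80 mm high, standing before the reader. Origin: centre of its underside. Its +x axis points out through the label plate: a flat paper plate with a bar pattern, 28 mm wide, from 12 to 56 mm high, proud of the side to 28.5 mm from the axis
- reader_window (a point): centre of the dark window of the reader, 45 mm above the bench. The reader is a fixed white block, 60 mm deep, 80 mm wide, 91 mm high on a 80 x 100 mm foot. Its window looks along its own -x axis (this frame's -x) towards the tub, whose axis is about 80 to 100 mm away
- jig: fixed aluminium plate, 250 (x) x 130 (y) x 10 mm, origin centre of underside on the bench, top at 10 mm. Its -x half, nearest the robot, is the bare apron on which the wedge slides. On the +x half stands the housing, between 12 mm high side rails, before a 26 mm high stop across the +x end (face at x = +114 mm). Push the wedge along the jig's +x on y = 0
- housing: white plastic housing, loose, 400 to 800 g, 120 (x) x 90 (y) x 48 mm high in all, on four rubber feet 8 mm high, 12 mm across: an 8 mm gap below, 60 mm clear between left and right feet. Origin at foot level under its centre, x along the jig's x, front edge at x = -60 mm. The wedge may first slide it up to 6 mm back to the stop, then tilts it up about its rear feet
- foot_front_left (a point): underside of the housing's front left foot (x = -48, y = +36 mm in the housing); 10 mm above the bench while it stands on the jig plate, higher when lifted
- foot_front_right (a point): underside of the front right foot (x = -48, y = -36 mm); as above
- wedge: grey plastic wedge, loose, 100 g, 100 (x) x 26 mm (y), on the bench; origin centre of underside. Thin end to its +x: tip at x = +50 mm is 3 mm high, the slope rises evenly to 22 mm at x = -15 mm (0.292 mm per mm); behind it a grip post, x = -50 to -15 mm, 50 mm high, gripped across its 26 mm width
- wedge_grip (a point): middle of the wedge's grip post, 34 mm above the wedge's underside (x = -32.5 mm in the wedge)
- wedge_tip (a point): the wedge's thin end at underside level (x = +50 mm)
- spacer: flat spacer block (bystander), same plastic and same grip post as the wedge but its low half is a level 22 mm step instead of a slope; 100 x 26 mm, origin centre of underside, post towards its -x
- driver: screwdriver lying flat, 180 mm, bystander, right of the jig
- tape: roll of tape lying flat, 80 mm across, 24 mm high, bystander; origin centre of underside
- flux: small amber bottle, 36 mm across, 75 mm high, bystander; origin centre of underside
- tub2: wider white jar, 54 mm across, 70 mm high, without a label plate, bystander; origin centre of underside

How it is judged:
By the outcome, as a careful person would: the job done as asked, in the order asked, and still so for the second after the job is handed in, while the arm keeps its last pose, push and grip.
It also fails if it takes over 72 s, if anything falls off the work surface, if the arm or the gripper's body presses on something with over 40 N, if the wrist force passes 120 N, or if a joint passes its speed limit or range.

## Robot

A 7-joint arm with a two-finger parallel gripper is mounted at the origin on the work surface. World frame = base frame: x ahead of the robot, y to its left, z up, the work surface at z = 0. Lengths are in m, angles in rad, forces in N, time in s.
With the tool pointing down it reaches from about 0.425 to 0.95 m from the base axis. Payload 4.7 kg.
Tool frame: the origin (TCP) lies on the centre line of the jaws, within the pads' length; the fingertips stand robot.nose_length ahead of it and the grasp point (between the pads) lies 8 mm behind it (robot.nose_length is the distance from the TCP to the fingertips, in m); z points along the fingers, y is the line along which they close (so a half turn about z gives the same grasp; the last joint's range is limited). The gripper opens to 85 mm and grips with 20 to 120 N. Pads are 22 mm wide; open, the fingers measure 114 mm over their backs; the gripper's body (76 mm by 85 mm) begins 54 mm behind the grasp point. The pads swing forward as they close: fully open they stand 13 mm farther back than shut.
Start: joints at [1.209, 0.469, -0.049, 1.532, 0.024, 1.141, -0.082], TCP at [0.221, -0.638, 0.205] pointing down, gripper open.
Joint ranges: [-2.59, 2.59], [-0.33, 1.99], [-1.39, 1.29], [0.1, 2.45], [-1.04, 4.18], [0.21, 1.99], [-2.66, 2.66]. Speed limits (rad/s): [2.57, 2.57, 3.14, 3.14, 3.14, 3.14, 3.14].

## Interface

Orientations are given as [roll, pitch, yaw] about the fixed x, y, z axes, in that order (R = Rz(yaw) Ry(pitch) Rx(roll)).
In Python, from plant import robot, imaging, hand gives the robot as it stands (robot), with the cameras (imaging) and the gripper (hand). Calls block until the motion is done:
- robot.goto(position, orientation): joint-space move of the TCP to a pose.
- robot.move_straight(position, vel=0.15, attitude=None, contact_N=None): straight line of the TCP; attitude=None keeps the orientation; vel is the mean speed in m/s. With contact_N (N) it stops when the force on the tool has changed by that much, and returns True; else False.
- robot.move_joints(angles): joint-space move.
- hand.grip(opening, strength=None): opening from 0.0 (shut) to 1.0 (fully open); strength is the grip in N (None keeps the last); returns when the fingers have stopped.
- robot.sleep(seconds).
- robot.inverse_kinematics(position, orientation): joint angles nearest the present ones, or None.
- robot.sense(): the state.
- imaging.grab_frame(name): name is "side" or "top"; returns a dict with "image" (400x640x3 uint8, red, green, blue), "range_z" (400x640 float32, m along the optical axis (not along the pixel's ray), 0 where there is no reading), "fx", "fy", "cx", "cy" (pixels), "R" (3x3) and "t" (3): a world point X has camera coordinates R X + t. Camera axes: x right, y down, z forward; pixel columns grow to the right and rows downward; lengths in m; the calibration is good to about 2 mm. A picture is of the moment at which its call begins.
A pose or a line that the arm cannot do raises robot.IKError and nothing moves.
- robot.close_job(): hands the job in; it is judged then, once.
The state is a dict: "t": time; "joint_pos": joint angles; "joint_velocities": joint speeds; "effort": joint torques, N m; "tcp_pos": TCP position; "tcp_rot": TCP orientation; "wrist_force": force on the tool from outside, world axes, zero at the start; "torque": the same for the moment, N m; "opening": opening from 0.0 (shut) to 1.0 (fully open); "gripper_force": force on a finger pad.
Only numpy, scipy, OpenCV 4.12 (cv2) and the standard library are available. Lean on these libraries where they do the work, as an engineer would, in place of code of your own. Each camera call takes 0.05 s, during which the arm holds its last target. There are 200 camera calls.

## Working session

There is one attempt and no reset: what is moved stays moved. The work goes in short steps, each a Python script; the robot and the scene stay as the last script left them, time stands still between calls to the robot, and variables do not carry over. Pictures are saved under pics/ and viewed, at most 10 in all, crops included, and the job is handed in when it is done.

```bash
ls; mkdir -p pics; python3 - <<'E'
from plant import robot, imaging, hand
import cv2,numpy as np
print(robot.nose_length); s=robot.sense(); print(s)
for n in("top","side"):
    f=imaging.grab_frame(n); cv2.imwrite(f"pics/{n}0.png",f["image"][:,:,::-1]); np.savez(f"{n}0.npz",**f)
    print(n,f["fx"],f["fy"],f["cx"],f["cy"],f["R"],f["t"],-f["R"].T@f["t"])
E
```

```text
pics
plant.py
0.011
{'t': 0.0, 'joint_pos': array([ 1.20914057,  0.46943924, -0.048587  ,  1.53369153,  0.02411492,
        1.14097427, -0.08234398]), 'joint_velocities': array([ 0.00269493,  0.00054655, -0.00013761, -0.0006654 , -0.00044271,
       -0.00045837, -0.00106985]), 'effort': array([ 3.04922642e-04, -5.10295272e+01, -4.67137469e-02, -2.37708807e+01,
        1.06591423e-02,  7.57194852e-03, -8.58840679e-06]), 'tcp_pos': array([ 0.2202832 , -0.63738079,  0.20376394]), 'tcp_rot': array([-3.13966839e+00,  8.70192093e-05,  3.32742576e-01]), 'wrist_force': array([-0.20726254,  0.19799074,  0.03785483]), 'torque': array([ 0.05358573, -0.01292555, -0.02215996]), 'gripper_force': 0.0, 'opening': 0.999262635978057}
top 382.8901309961405 382.8901309961405 315.2758269327846 194.73740381335674 [[ 0.02852423 -0.99950418 -0.01333239]
 [-0.99639199 -0.02736378 -0.08033822]
 [ 0.07993357  0.01557587 -0.99667849]] [-0.05935273  0.57458544  0.92898146] [ 0.49994852 -0.05807016  0.9712657 ]
side 365.9610950779886 365.9610950779886 317.85019654635795 204.26987326667458 [[-0.89822976 -0.43926221  0.01523191]
 [-0.3145302   0.61819116 -0.72035439]
 [ 0.30700823 -0.65183464 -0.69343893]] [0.49591    0.24378865 0.95855983] [0.22783426 0.69194904 0.83276327]
```

View pics/top0.png

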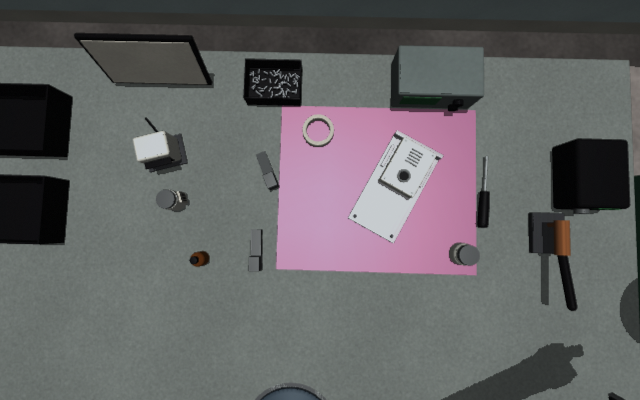

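View pics/side0.png

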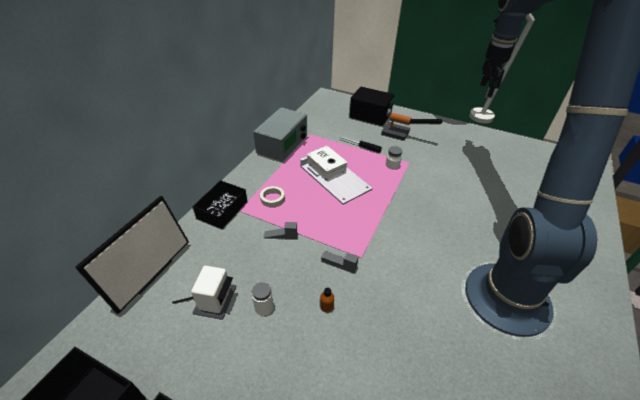

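The top view shows the reader at (155,150), tub at (170,200), flux at (200,258), the two post blocks at (267,170) and (255,250), the jig with housing around (397,185), and tub2 at (463,254). In the side view, the block at (282,231) looks sloped and the one at (340,260) looks stepped. I'll enlarge to check.

```bash
python3 - <<'E'
import cv2,numpy as np
t=cv2.imread("pics/top0.png");s=cv2.imread("pics/side0.png")
def c(i,x,y,w,h,k): return cv2.resize(i[y:y+h,x:x+w],(w*k,h*k),interpolation=cv2.INTER_CUBIC)
a=np.hstack([c(t,125,125,80,60,5)[:300],c(s,255,215,110,60,5)[:300,:400]])
b=np.hstack([c(t,235,145,50,75,4)[:300],c(t,235,215,50,75,4)[:300],c(s,180,255,100,75,4)[:300]])
cv2.imwrite("pics/c1.png",np.vstack([a,b]))
cv2.imwrite("pics/c2.png",np.hstack([c(t,340,120,110,130,4)[:520,:440],cv2.copyMakeBorder(c(s,295,140,85,70,4),0,240,0,0,0)]))
E
```

```text
(no output)
```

View pics/c1.png

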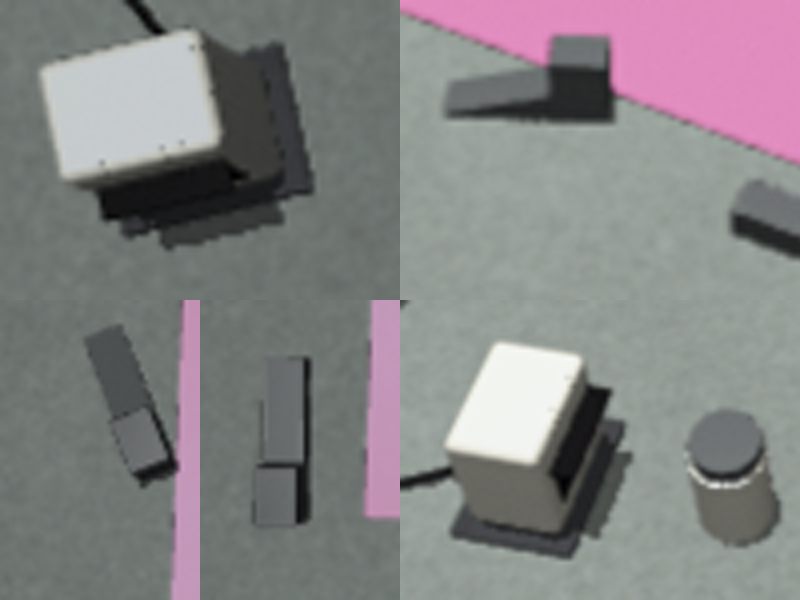

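View pics/c2.png

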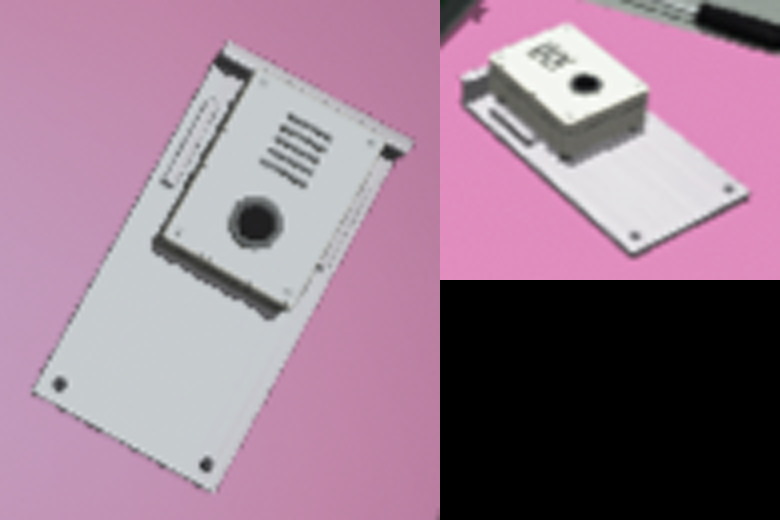

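The sloped wedge is the block near (267,170) in the top view; the spacer is at (255,250). No label shows on the tub's side-camera side. Next I'll measure with the depth clouds and enlarge the tub.

```bash
cat > h.py <<'E'
import numpy as np,cv2
def cloud(f):
    v,u=np.mgrid[0:400,0:640]; z=f["range_z"].astype(float)
    P=np.stack([(u-f["cx"])/f["fx"]*z,(v-f["cy"])/f["fy"]*z,z],-1)
    P=(P-f["t"])@f["R"]; P[z<=0]=np.nan; return P
def pix(f,X):
    c=f["R"]@np.asarray(X)+f["t"]; return f["fx"]*c[0]/c[2]+f["cx"],f["fy"]*c[1]/c[2]+f["cy"]
def ray(f,u,v,z):
    d=f["R"].T@np.array([(u-f["cx"])/f["fx"],(v-f["cy"])/f["fy"],1]); o=-f["R"].T@f["t"]
    return o+d*(z-o[2])/d[2]
def contour_on(f,m,z):
    c=max(cv2.findContours(m.astype(np.uint8),cv2.RETR_EXTERNAL,cv2.CHAIN_APPROX_NONE)[0],key=cv2.contourArea)
    return np.array([ray(f,*p,z)[:2] for p in c[:,0]])
def rect(p):
    (c,s,a)=cv2.minAreaRect((p*1000).astype(np.float32)); return np.round(c,1),np.round(s,1),round(a,1)
E
python3 - <<'E'
from h import *
F={n:dict(np.load(n+"0.npz")) for n in("top","side")}
boxes={"top":dict(reader=(128,125,60,55),wedge=(250,145,34,50),spacer=(240,222,28,55),tub=(150,182,40,35),housing=(370,130,75,70)),
"side":dict(reader=(185,262,45,55),wedge=(260,215,42,30),spacer=(315,245,45,30),tub=(245,275,32,45),housing=(303,142,48,45))}
zr=dict(reader=(.08,.1),wedge=(.04,.06),spacer=(.04,.06),tub=(.07,.09),housing=(.05,.07))
for n,f in F.items():
    P=cloud(f)
    print(n,"bench z",np.nanmedian(P[300:330,300:400,2] if n=="top" else P[330:350,300:400,2]))
    for k,(x,y,w,h) in boxes[n].items():
        m=np.zeros((400,640),bool); m[y:y+h,x:x+w]=1
        with np.errstate(invalid="ignore"): mm=m&(P[...,2]>zr[k][0])&(P[...,2]<zr[k][1])
        z=np.median(P[mm][:,2]); c=contour_on(f,mm,dict(reader=.091,wedge=.05,spacer=.05,tub=.08,housing=.058)[k])
        print(n,k,mm.sum(),z.round(4),"cont",*rect(c),"cloud med",np.median(P[mm],0).round(4), cv2.minEnclosingCircle((c*1000).astype(np.float32)) if k=="tub" else "")
        if k in("wedge","spacer"):
            with np.errstate(invalid="ignore"): mm=m&(P[...,2]>.004)&(P[...,2]<.06)
            print("   full",*rect(P[mm][:,:2]))
# jig
f=F["top"];I=f["image"].astype(int)
nonpink=~((I[...,0]-I[...,1])>40)
m=np.zeros((400,640),bool);m[125:250,343:450]=1
c=contour_on(f,nonpink&m,.01); print("jig",*rect(c))
for (u,v) in((348.7,217.7),(393.7,243)): print(ray(f,u,v,.01))
t=cv2.imread("pics/top0.png")[175:225,140:215]; s=cv2.imread("pics/side0.png")[270:325,240:290]
cv2.imwrite("pics/c3.png",np.hstack([cv2.resize(t,(600,400),interpolation=2)]))
E
```

```text
top bench z -0.00036557165661387934
top reader 870 0.0902 cont [674.6 341.9] [61.6 81.9] 15.8 cloud med [0.6754 0.343  0.0902] 
top wedge 157 0.0494 cont [607.5  67.5] [35.5 26.1] 23.9 cloud med [0.6071 0.0675 0.0494] 
   full [640.   80.7] [105.9  83.3] 11.8
top spacer 162 0.0495 cont [406.6  97.8] [33.3 23.9] 2.3 cloud med [0.4065 0.0979 0.0495] 
   full [443.6 106.7] [112.9  54. ] 9.5
top tub 296 0.0796 cont [551.9 306.8] [42.6 44.8] 3.3 cloud med [0.5531 0.3068 0.0796] ((552.3208618164062, 306.65875244140625), 23.71312713623047)
top housing 1861 0.0573 cont [ 647.4 -264.7] [ 90. 120.] 61.7 cloud med [ 0.6473 -0.2647  0.0573] 
side bench z -0.0001665213862987771
side reader 751 0.0901 cont [672.4 350.6] [61.5 83.1] 15.9 cloud med [0.6728 0.3518 0.0901] 
side wedge 102 0.0487 cont [606.5  74.3] [34.9 31.5] 26.9 cloud med [0.6072 0.0727 0.0487] 
   full [646.2  58.3] [113.2  90.1] 18.4
side spacer 125 0.0491 cont [405.7 103.9] [35.9 30.8] 3.7 cloud med [0.4061 0.1038 0.0491] 
   full [448.   86.7] [103.7  98.7] 26.8
side tub 267 0.0795 cont [552.2 312.3] [42.7 48.1] 43.3 cloud med [0.5523 0.3124 0.0795] ((553.2114868164062, 312.95989990234375), 24.978971481323242)
side housing 563 0.057 cont [ 647.1 -258.1] [ 93.8 125.4] 61.7 cloud med [ 0.6456 -0.2581  0.057 ] 
jig [ 604.4 -242.4] [135.7 260.9] 61.9
[ 0.52168086 -0.12835964  0.01      ]
[ 0.46203492 -0.24145483  0.01      ]
```

View pics/c3.png

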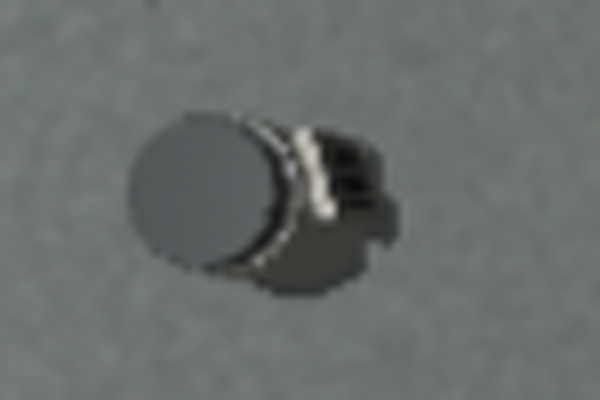

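The white edge of the label plate runs at top-view pixels (177.5,191)–(181,202), so the plate faces −y, slightly +x. The two cameras differ by about 6 mm in y, so I'll refine this using only points within a thin height band.

```bash
python3 - <<'E'
from h import *
from scipy import ndimage
F={n:dict(np.load(n+"0.npz")) for n in("top","side")}
zt=dict(reader=.0905,wedge=.05,spacer=.05,tub=.08,housing=.058)
boxes={"top":dict(reader=(128,125,60,55),wedge=(250,145,34,50),spacer=(240,222,28,55),tub=(150,182,40,35),housing=(370,130,75,70)),
"side":dict(reader=(185,262,45,55),wedge=(260,215,42,30),spacer=(315,245,45,30),tub=(245,275,32,45),housing=(303,142,48,45))}
for n,f in F.items():
    P=cloud(f)
    for k,(x,y,w,h) in boxes[n].items():
        m=np.zeros((400,640),bool); m[y:y+h,x:x+w]=1
        with np.errstate(invalid="ignore"): mm=m&(abs(P[...,2]-zt[k]+.0008)<.0025)
        c=contour_on(f,mm,zt[k]); print(n,k,*rect(c), cv2.minEnclosingCircle((c*1000).astype(np.float32)) if k=="tub" else "")
f=F["top"]; P=cloud(f)
a=ray(f,177.5,191.25,.056);b=ray(f,181,201.9,.056); d=(a-b)[:2]; print("label",a,b,np.degrees(np.arctan2(d[1],d[0])))
# wedge/spacer profile along the axis
for k,yaw in(("wedge",23.9),("spacer",2.3)):
    x,y,w,h=boxes["top"][k]; Q=P[y:y+h,x:x+w].reshape(-1,3); c=np.array([.6075,.0675] if k=="wedge" else [.4066,.0978])
    for yw in(yaw,):
        ax=np.array([np.cos(np.radians(yw)),np.sin(np.radians(yw))]); s=(Q[:,:2]-c)@ax; l=(Q[:,:2]-c)@[-ax[1],ax[0]]
        for s0 in np.arange(-.02,.1,.01):
            q=(abs(s-s0)<.005)&(abs(l)<.02)&(Q[:,2]>.0025); print(k,round(s0,2),np.median(Q[q,2]).round(4) if q.any() else 0,np.median(l[q]).round(4) if q.any() else 0,q.sum())
# apron edges: non-pink border
I=f["image"].astype(int); np_=~((I[...,0]-I[...,1])>40)
m=np.zeros((400,640),bool);m[125:250,343:450]=1
c=contour_on(f,np_&m,.01)
yaw=np.radians(-28.1); ax=np.array([np.cos(yaw),np.sin(yaw)]);ay=np.array([-ax[1],ax[0]]); r=c-[.6021,-.2438]; X=r@ax;Y=r@ay
for nm,sel,u,v in(("L",(abs(X+.06)<.05)&(Y>.04),X,Y),("R",(abs(X+.06)<.05)&(Y<-.04),X,Y),("F",(abs(Y)<.05)&(X<-.1),Y,X)):
    p=np.polyfit(u[sel],v[sel],1); print(nm,sel.sum(),np.degrees(np.arctan(p[0])),p[1]*1000)
h=np.array([.6474,-.2647])-[.6021,-.2438]; print("housing in jig",h@ax,h@ay)
from plant import robot, imaging, hand
for n in("top","side"):
    print(n,"base",pix(F[n],(0,0,0)),"tcp",pix(F[n],robot.sense()["tcp_pos"]))
E
```

```text
top reader [675.3 344.1] [59.3 78.3] 15.8 
top wedge [607.8  67.9] [34.6 25.6] 23.9 
top spacer [406.6  97.8] [33.2 23.9] 2.3 
top tub [552.9 308.1] [40.  42.8] 1.6 ((553.3340454101562, 307.92333984375), 22.247312545776367)
top housing [ 647.7 -265. ] [ 89.4 119.3] 61.8 
side reader [675.1 348. ] [58.2 77.5] 15.9 
side wedge [607.5  72.6] [34.6 27.7] 26.9 
side spacer [406.4 102. ] [34.  27.4] 1.1 
side tub [553.6 310.6] [40.4 44.8] 31.5 ((552.6182861328125, 310.70709228515625), 23.1463680267334)
side housing [ 648.  -259.8] [ 92.2 121.7] 62.0 
label [0.57266461 0.28866069 0.056     ] [0.54720048 0.27872016 0.056     ] 21.32438877134969
wedge -0.02 0.0282 -0.0015 36
wedge -0.01 0.0495 -0.0002 46
wedge 0.0 0.049 -0.0014 48
wedge 0.01 0.0494 -0.0017 50
wedge 0.02 0.0482 0.0003 21
wedge 0.03 0.0178 0.0006 40
wedge 0.04 0.0148 0.0003 40
wedge 0.05 0.0119 -0.0002 38
wedge 0.06 0.0092 0.0008 39
wedge 0.07 0.0065 0.0011 34
wedge 0.08 0.0039 -0.0013 24
wedge 0.09 0.0027 0.0095 4
spacer -0.02 0.0499 -0.0037 14
spacer -0.01 0.0481 -0.0032 57
spacer 0.0 0.0492 -0.0024 60
spacer 0.01 0.0495 -0.0025 54
spacer 0.02 0.0217 -0.0002 57
spacer 0.03 0.0216 -0.0 45
spacer 0.04 0.0213 -0.0008 49
spacer 0.05 0.0211 -0.0002 45
spacer 0.06 0.0214 -0.0019 48
spacer 0.07 0.0219 -0.0002 47
spacer 0.08 0.0213 -0.0012 36
spacer 0.09 0.0031 0.0056 4
L 34 0.010231306082001153 68.81294043686276
R 35 0.3060511593197077 -61.64529974501688
F 35 -0.9153099462868215 -126.8408322429139
housing in jig 0.04980449534808602 0.0029003867194700183
top base (np.float64(290.8129341857379), np.float64(431.559240125457)) tcp (np.float64(618.7400361107361), np.float64(380.63362291223825))
side base (np.float64(507.179815398663), np.float64(297.3440458604705)) tcp (np.float64(481.3923764730407), np.float64(101.14276084629768))
```

```bash
python3 - <<'E'
from h import *
from plant import robot, imaging, hand
f=dict(np.load("top0.npz")); g=cv2.cvtColor(f["image"],cv2.COLOR_RGB2GRAY).astype(int)
print(g[188:206,168:188])
w=np.zeros((400,640));w[188:206,175:185]=np.clip(g[188:206,175:185]-125,0,None)
v,u=np.nonzero(w); ww=w[v,u]; X=np.array([ray(f,a,b,.056)[:2] for a,b in zip(u,v)])
m=np.average(X,0,ww); C=np.cov(X.T,aweights=ww); e,V=np.linalg.eigh(C); d=V[:,1]
print("label mid",m,"line deg",np.degrees(np.arctan2(d[1],d[0])),np.sqrt(e), "normal from ctr",np.degrees(np.arctan2(*(m-[.5531,.3080])[::-1])),np.linalg.norm(m-[.5531,.308]))
for jaw in(18,198):
    psi=np.radians(jaw+90)
    for p in(psi,psi+np.radians(88)):
        q=robot.inverse_kinematics([.5531,.3093,.056],[np.pi,0,p]); print(jaw,q)
for psi in (24.3+180,24.3): print("w",robot.inverse_kinematics([.6075,.070,.026],[np.pi,0,np.radians(psi)]))
for psi in (-28+180,-28): print("j",robot.inverse_kinematics([.53,-.20,.036],[np.pi,0,np.radians(psi)]))
E
```

```text
[[114 114 114 115 111 113 114 114 115 112 109 108 109 110 111 109 109 111
  112 111]
 [ 96 121 102 104 111 113 115 114 114 112 110 111 112 111 111 110 111 113
  112 110]
 [ 83  92  84 115 107  89 104 108 115 114 114 114 112 112 111 112 110 111
  112 111]
 [ 89  88  71  72 119 133  73  76 104 163 157  77  79  83 100 111 112 112
  114 112]
 [ 92  91  88  75  69 109 133  63 104 184 166  78  43  42  56  65  83  95
  114 112]
 [ 92  93  94  90  72  50 103 135  87 151 179 151  47  36  29  37  50  79
   83 112]
 [ 92  92  94  94  87  49  51  91  66 113 184 170  43  33  17  20  30  59
   60  83]
 [ 92  93  95  94  93  75  34  88 131  92 163 164  67  34  21  21  26  44
   57  74]
 [ 92  93  94  95  94  86  39  79 142  71 121 168 111  46  35  35  34  40
   54  72]
 [ 92  93  94  94  95  87  40  46  93  87 106 180 158  46  25  16  17  29
   52  69]
 [ 92  93  94  95  95  89  52  35  74  95 101 182 165  40  32  18  12  21
   43  70]
 [ 92  94  94  94  96  90  57  34  76  98 104 187 166  73  41  34  32  37
   48  58]
 [ 92  93  94  94  96  87  44  41  89  97  84 152 179 155  45  26  21  21
   32 
[... 590 characters left out ...]
 0.84661689 -1.09593644  1.72726734  0.83673158  1.11349097
 -0.92542715]
18 [ 0.10271341  0.81654773 -1.04448899  1.7285042   0.79453602  1.08252499
  0.63986682]
198 [ 0.16302447  0.90339674 -1.18439732  1.72539929  0.90964136  1.17258024
  2.16708236]
198 [-0.07936903  0.67150802 -0.71774102  1.73868567  0.53302265  0.93613342
 -2.30699384]
w [ 0.57555373  0.92904495 -1.18543202  1.79643179  0.96328816  1.12918018
  1.04403064]
w [ 0.16312613  0.61868083 -0.47788911  1.81937396  0.38254052  0.7959854
 -1.65720679]
j [ 0.74718308  0.57747565 -0.61309094  1.91674426  0.45824712  0.78958977
  0.9623707 ]
j [ 0.33748958  0.49757424 -0.06644164  1.94115179  0.04895515  0.70438399
 -1.81772047]
```

```bash
python3 - <<'E'
from plant import robot, imaging, hand
import numpy as np
p=np.array([.5531,.3093,.056]); o=[np.pi,0,np.radians(109.5)]
robot.goto([p[0],p[1],.16],o)
hand.grip(.8,20)
robot.move_straight(p,vel=.1)
s=robot.sense(); print(s["t"],s["tcp_pos"],s["wrist_force"])
hand.grip(0,20)
s=robot.sense(); print(s["opening"],s["gripper_force"],s["wrist_force"])
q=np.array(s["joint_pos"]); a=s["tcp_rot"]; q[6]+=np.radians(86.6); robot.move_joints(q)
s=robot.sense(); print(s["t"],s["tcp_pos"],a,s["tcp_rot"],s["wrist_force"])
hand.grip(.8); robot.move_straight([s["tcp_pos"][0],s["tcp_pos"][1],.19],vel=.15)
print(robot.sense()["t"])
np.save("rel.npy",s["tcp_pos"])
E
```

```text
5.1083 [0.55352983 0.30979364 0.05679996] [ 0.17484318 -0.03824577 -0.49137662]
0.0015763486835273597 0.0 [-1.39125039 -0.57995813  1.30662044]
7.1083 [0.55304128 0.30932506 0.0559734 ] [-3.14150316e+00  2.33283517e-06  1.91117416e+00] [ 3.14154994e+00 -1.30228912e-04 -2.86119565e+00] [-0.46637816  1.12645498  1.10840338]
8.8083
```

The fingers closed on nothing, so I'll look before moving again.

```bash
python3 - <<'E'
from plant import robot, imaging, hand
import cv2,numpy as np
I=[]
for n in("top","side"):
    f=imaging.grab_frame(n); np.savez(n+"1.npz",**f); I.append(f["image"][:,:,::-1])
t,s=I; cv2.imwrite("pics/p1.png",np.hstack([cv2.resize(t[110:290,100:260],(400,450)),cv2.resize(s[210:370,180:320],(393,450))]))
print(robot.sense()["opening"])
E
```

```text
0.8067359124551859
```

View pics/p1.png

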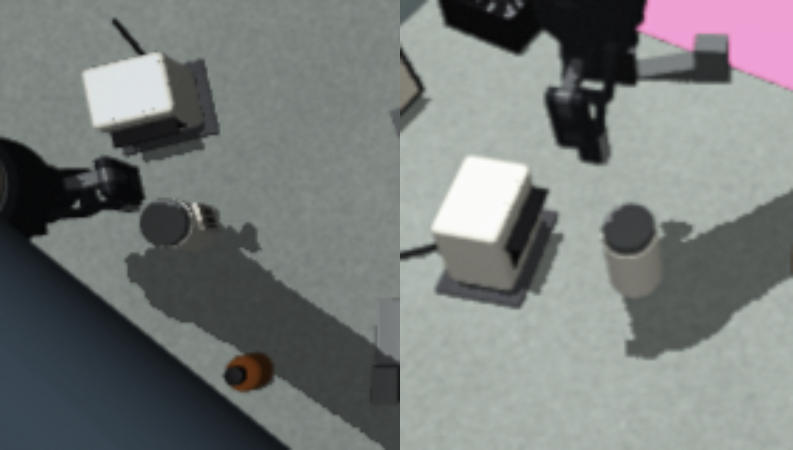

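The tub is still upright at about the same place, top-view pixel (166,199), with its label still facing −y. The gripper looks offset from it, with fingers near top-view pixel (148,183). Next, compare the fingertips with the reported TCP.

```bash
python3 - <<'E'
from h import *
from plant import robot, imaging, hand
s=robot.sense(); print(s["tcp_pos"],s["tcp_rot"],s["joint_pos"],s["wrist_force"])
for n in("top","side"):
    f=dict(np.load(n+"1.npz")); P=cloud(f); print(n,"tcp px",pix(f,s["tcp_pos"]),"tip px",pix(f,s["tcp_pos"]-[0,0,.011]))
    with np.errstate(invalid="ignore"): 
        near=(abs(P[...,0]-.553)<.15)&(abs(P[...,1]-.309)<.15)
        for lo,hi in((.1,.19),(.19,.21),(.21,.24),(.24,.28)):
            m=near&(P[...,2]>lo)&(P[...,2]<hi)
            if m.any(): print(lo,hi,m.sum(),"min",P[m].min(0).round(3),"max",P[m].max(0).round(3),"mean",P[m].mean(0).round(3))
        m=near&(abs(P[...,2]-.0795)<.0025)&(np.hypot(P[...,0]-.553,P[...,1]-.309)<.04)
        print("tub",rect(contour_on(f,m,.08)),m.sum())
E
```

```text
[0.55262287 0.3087497  0.18869879] [-3.14100930e+00 -2.20932000e-03 -2.86055811e+00] [ 0.11278358  0.63391065 -1.04655542  1.61565974  0.57360564  1.23403432
  0.80465047] [-1.06425835  0.04067616 -0.02757999]
top tcp px (np.float64(143.33843845167496), np.float64(194.90616628427782)) tip px (np.float64(145.76232587714114), np.float64(195.32636419107098))
0.21 0.24 31 min [0.531 0.264 0.224] max [0.558 0.347 0.239] mean [0.545 0.304 0.231]
0.24 0.28 91 min [0.55  0.244 0.24 ] max [0.582 0.274 0.28 ] mean [0.561 0.257 0.271]
tub (array([552.9, 308.1]), array([40. , 42.8]), 1.6) 247
side tcp px (np.float64(256.61104995682894), np.float64(261.6882494386227)) tip px (np.float64(257.1159436328742), np.float64(264.75124621954114))
0.21 0.24 84 min [0.532 0.269 0.222] max [0.57  0.358 0.24 ] mean [0.549 0.31  0.232]
0.24 0.28 208 min [0.523 0.247 0.24 ] max [0.565 0.377 0.28 ] mean [0.542 0.328 0.264]
tub (array([553.6, 310.4]), array([40.3, 44.4]), 31.5) 224
```

```bash
python3 - <<'E'
from h import *
from plant import robot, imaging, hand
p=np.array([.5526,.3087]);j=np.array([-.276,.961])
for n in("top","side"):
    f=dict(np.load(n+"1.npz"))
    for z in(.188,.222):
        print(n,z,[np.round(pix(f,[*(p+k*.036*j),z])) for k in(-1,1)])
robot.goto([.60,.20,.10],[np.pi,0,np.radians(-163)]); hand.grip(0)
hit=robot.move_straight([.60,.20,.0],vel=.04,contact_N=4); s=robot.sense()
print(hit,s["t"],s["tcp_pos"],s["wrist_force"],s["opening"])
robot.move_straight([.60,.20,.06],vel=.15)
E
```

```text
top 0.188 [array([160., 191.]), array([127., 199.])]
top 0.222 [array([153., 189.]), array([118., 198.])]
side 0.188 [array([261., 249.]), array([252., 275.])]
side 0.222 [array([260., 239.]), array([250., 266.])]
False 12.8583 [6.00081742e-01 2.00032167e-01 1.23568905e-04] [0.90830267 0.1868112  0.26077897] -0.001352399543120654
```

```bash
python3 - <<'E'
from h import *
from plant import robot, imaging, hand
robot.move_straight([.60,.20,.005],vel=.15)
hit=robot.move_straight([.60,.20,-.05],vel=.025,contact_N=4); s=robot.sense()
print(hit,s["t"],s["tcp_pos"],s["wrist_force"])
robot.move_straight([.60,.20,.06],vel=.2)
f=imaging.grab_frame("side");P=cloud(f);np.savez("side2.npz",**f);s=robot.sense()
g=imaging.grab_frame("top");Q=cloud(g)
print(s["t"],s["tcp_pos"],pix(f,s["tcp_pos"]))
for nm,C in(("side",P),("top",Q)):
  with np.errstate(invalid="ignore"): near=(abs(C[...,0]-.60)<.08)&(abs(C[...,1]-.2)<.08)&(C[...,2]>.02)
  for lo,hi in((.02,.08),(.08,.1),(.1,.12),(.12,.14)):
    m=near&(C[...,2]>lo)&(C[...,2]<hi)
    if m.any(): print(nm,lo,hi,m.sum(),"min",C[m].min(0).round(3),"max",C[m].max(0).round(3),"mean",C[m].mean(0).round(3))
E
```

```text
True 15.2 [ 0.599921    0.19996475 -0.0263514 ] [-0.69069195 -0.69524437  4.1003772 ]
15.8333 [0.59910023 0.19893126 0.05831969] (np.float64(269.4076406553107), np.float64(255.57497600811243))
side 0.02 0.08 1 min [0.551 0.279 0.057] max [0.551 0.279 0.057] mean [0.551 0.279 0.057]
side 0.08 0.1 24 min [0.587 0.194 0.087] max [0.61  0.215 0.1  ] mean [0.595 0.207 0.095]
side 0.1 0.12 28 min [0.589 0.192 0.101] max [0.601 0.215 0.118] mean [0.592 0.206 0.107]
side 0.12 0.14 41 min [0.58  0.163 0.122] max [0.604 0.23  0.14 ] mean [0.59  0.203 0.135]
```

The reported TCP sits about 37 mm lower than the real one: the fingertips touched the bench at a reported z of −0.026, where 0.011 was expected. I'll correct z by −0.0374 and redo the tub.

```bash
echo 'DZ=-.0374' >> h.py; python3 - <<'E'
from h import *
from plant import robot, imaging, hand
p=np.array([.5531,.3093,.056+DZ]); o=[np.pi,0,np.radians(109.5)]
hand.grip(.8,20)
robot.goto([p[0],p[1],.12+DZ],o)
robot.move_straight(p,vel=.1)
hand.grip(0,20)
s=robot.sense(); print(s["opening"],s["gripper_force"],s["wrist_force"],s["tcp_pos"])
if s["opening"]>.3:
    q=np.array(s["joint_pos"]); a=s["tcp_rot"]; q[6]+=np.radians(86.6); robot.move_joints(q)
    s=robot.sense(); print(s["t"],s["tcp_pos"],np.degrees(s["tcp_rot"]-a),s["wrist_force"],s["opening"])
    np.save("rel.npy",s["tcp_pos"]); hand.grip(.8)
robot.move_straight([*s["tcp_pos"][:2],.14+DZ],vel=.2)
# next stop: above wedge
robot.goto([.56,.07,.16+DZ],[np.pi,0,np.radians(204.3)])
I=[]
for n in("top","side"):
    f=imaging.grab_frame(n); np.savez(n+"3.npz",**f); I.append(f["image"][:,:,::-1]); P=cloud(f)
    with np.errstate(invalid="ignore"): m=(abs(P[...,2]-.0795)<.0025)&(np.hypot(P[...,0]-.553,P[...,1]-.309)<.045)
    if m.sum()>50: print(n,rect(contour_on(f,m,.08)),m.sum())
t,s=I; cv2.imwrite("pics/p3.png",np.hstack([cv2.resize(t[175:225,140:215],(450,300),interpolation=2),cv2.resize(s[210:340,190:340],(346,300))]))
print(robot.sense()["t"])
E
```

```text
0.5520128902410656 20.74805438518524 [-0.33141412  0.220847    3.7170483 ] [0.55354755 0.30970755 0.01959256]
20.3333 [0.55378044 0.31005397 0.01968126] [ 3.77559840e-02  1.39730013e-01 -2.73434102e+02] [1.72355988 1.14776018 0.54416536] 0.5572319609734213
top (array([554.1, 310.5]), array([42.6, 42.5]), 3.4) 243
side (array([554.6, 313.4]), array([40.4, 44.8]), 31.7) 226
22.2917
```

View pics/p3.png

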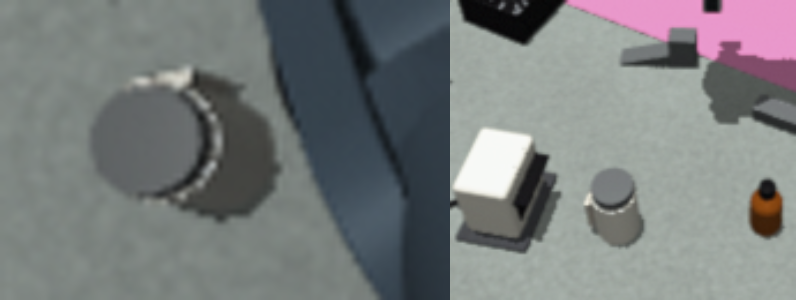

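The tub turned 86.6° and stands upright. Its plate edge now shows at crop (130–195,75), on the side towards the reader. Top-camera positions agree with the grip to within about 1 mm, so I'll use those for the wedge.

```bash
cat >> h.py <<'E'
YAW=np.radians(-28.0); AX=np.array([np.cos(YAW),np.sin(YAW)]); A=np.array([.5951,-.2360])
def gp(d,z): return [*(A+AX*(d-.0825)),z]   # tip d past the housing's front edge
def tilt(f):
    "lift (mm) of the front feet seen from the housing's top face, relative to its rest slope"
    P=cloud(f); c=A+AX*.06; r=P[...,:2]-c; x=r@AX; y=r@[-AX[1],AX[0]]
    with np.errstate(invalid="ignore"): m=(abs(x)<.055)&(abs(y)<.04)&(P[...,2]>.05)&(P[...,2]<.08)
    G=np.c_[x[m],y[m],np.ones(m.sum())]; z=P[...,2][m]
    for _ in range(3):
        k=np.linalg.lstsq(G,z,rcond=None)[0]; e=abs(z-G@k); ok=e<.002; G,z=G[ok],z[ok]
    return k*[1,1,1000],len(z)
E
python3 - <<'E'
from h import *
from plant import robot, imaging, hand
for n in("top","side"): print(n,tilt(dict(np.load(n+"0.npz"))))
o=[np.pi,0,np.radians(204.4)]; w=np.array([.6077,.0680])
robot.goto([*w,.11+DZ],o); robot.move_straight([*w,.026+DZ],vel=.12)
hand.grip(0,70); s=robot.sense(); print(s["t"],s["opening"],s["gripper_force"],s["tcp_pos"])
if s["opening"]>.15:
    robot.move_straight([*w,.14+DZ],vel=.15)
    robot.goto(gp(-.012,.14+DZ),[np.pi,0,np.radians(152.0)])
    robot.move_straight(gp(-.012,.045+DZ),vel=.15)
    hit=robot.move_straight(gp(-.012,.024+DZ),vel=.02,contact_N=4)
    s=robot.sense(); print(hit,s["t"],s["tcp_pos"],s["tcp_pos"][2]-DZ,s["wrist_force"],s["opening"])
I=[]
for n in("top","side"):
    f=imaging.grab_frame(n); np.savez(n+"4.npz",**f); I.append(f["image"][:,:,::-1]); print(n,tilt(f))
t,s=I; cv2.imwrite("pics/p4.png",np.hstack([cv2.resize(t[125:255,335:455],(369,400),interpolation=2),cv2.resize(s[130:220,290:385],(422,400),interpolation=2)]))
E
```

```text
top (array([-2.31664817e-03, -1.84156822e-03,  5.74631382e+01]), 1183)
side (array([-3.92002289e-03,  1.19002995e-03,  5.72341658e+01]), 324)
23.9833 0.29668227736182945 69.00254845619202 [ 0.6083618   0.06806076 -0.01060264]
True 27.325 [ 0.51177482 -0.19179551 -0.00066234] 0.03673765808495732 [-0.27255028 -0.2665319   5.04203912] 0.29372698502702793
top (array([-3.74526676e-03, -7.81372454e-04,  5.74243543e+01]), 1160)
side (array([-1.93482238e-03,  1.59049995e-03,  5.73211720e+01]), 331)
```

View pics/p4.png

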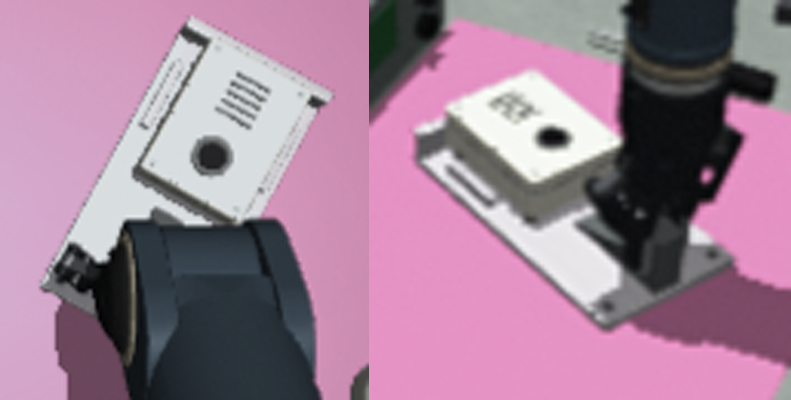

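The wedge sits on the apron with its tip just ahead of the housing's front edge, near (175,215) in the left crop. Now I'll push.

```bash
python3 - <<'E'
from h import *
from plant import robot, imaging, hand
b={"top":-.003,"side":-.003}
for d in(.012,.024,.030):
    robot.move_straight(gp(d,.0360+DZ),vel=.03); s=robot.sense()
    print(d,s["t"],"d real",((s["tcp_pos"][:2]-A)@AX+.0825).round(4),"lat",((s["tcp_pos"][:2]-A)@[-AX[1],AX[0]]).round(4),s["tcp_pos"][2]-DZ,s["wrist_force"].round(1),s["opening"])
    for n in("top","side"):
        k,c=tilt(imaging.grab_frame(n)); print("  ",n,k.round(4),c,"lift mm",((b[n]-k[0])*102).round(2))
E
```

```text
0.012 28.3917 d real 0.0091 lat 0.0003 0.036780909734898226 [-10.2   4.4  15.1] 0.2994153609716944
   top [-3.10000e-03  1.20000e-03  5.73235e+01] 1083 lift mm 0.01
   side [-2.20000e-03  2.90000e-03  5.74352e+01] 317 lift mm -0.08
0.024 29.0417 d real 0.0196 lat 0.0005 0.03684608478219581 [-12.7   6.5  18.6] 0.2929107563285031
   top [-2.30000e-03 -1.13000e-02  5.74767e+01] 924 lift mm -0.08
   side [-4.40000e-03 -7.40000e-03  5.73668e+01] 287 lift mm 0.15
0.03 29.4917 d real 0.0219 lat 0.0003 0.03673086559974144 [-20.3   9.2  24.6] 0.29603629120151487
   top [-1.1000e-02 -1.1000e-03  5.7624e+01] 858 lift mm 0.82
   side [-8.30000e-03  1.20000e-03  5.74308e+01] 269 lift mm 0.54
```

```bash
python3 - <<'E'
from h import *
from plant import robot, imaging, hand
for d in(.035,.039,.043,.047,.051,.055):
    robot.move_straight(gp(d,.0366+DZ),vel=.03); robot.sleep(.4); s=robot.sense()
    k=[tilt(imaging.grab_frame(n)) for n in("top","side")]; L=[((-.003-a[0][0])*102).round(2) for a in k]
    print(d,s["t"].__round__(2),"d real",((s["tcp_pos"][:2]-A)@AX+.0825).round(4),"lat",((s["tcp_pos"][:2]-A)@[-AX[1],AX[0]]).round(4),s["tcp_pos"][2]-DZ,s["wrist_force"].round(1),"lift",L,"roll",[a[0][1].round(4) for a in k])
    if np.mean(L)>3.9: break
E
```

```text
0.035 30.31 d real 0.0267 lat 0.0003 0.03673606086893093 [-18.7   9.4  21.2] lift [np.float64(1.12), np.float64(1.1)] roll [np.float64(0.0057), np.float64(-0.0036)]
0.039 31.09 d real 0.029 lat 0.0002 0.03670279011262991 [-22.3  10.6  25.2] lift [np.float64(2.18), np.float64(1.78)] roll [np.float64(0.0037), np.float64(-0.0014)]
0.043 31.88 d real 0.0331 lat 0.0004 0.036691521047175206 [-21.2  10.6  24.3] lift [np.float64(2.82), np.float64(2.4)] roll [np.float64(0.0003), np.float64(-0.0046)]
0.047 32.66 d real 0.0375 lat 0.0005 0.03667589160844889 [-20.7   9.1  23.3] lift [np.float64(4.61), np.float64(4.2)] roll [np.float64(0.0016), np.float64(-0.0001)]
```

```bash
python3 - <<'E'
from h import *
from plant import robot, imaging, hand
robot.sleep(1.0); s=robot.sense(); I=[]
for n in("top","side"):
    f=imaging.grab_frame(n); I.append(f["image"][:,:,::-1]); k,c=tilt(f); print(n,"lift",((-.003-k[0])*102).round(2),"roll",k[1].round(4))
print(s["t"],s["tcp_pos"],s["wrist_force"],s["gripper_force"])
t,q=I; cv2.imwrite("pics/p5.png",np.hstack([cv2.resize(t[125:255,335:455],(369,400),interpolation=2),cv2.resize(q[130:220,290:385],(422,400),interpolation=2)]))
E
```

```text
top lift 3.71 roll -0.0013
side lift 3.99 roll -0.0034
33.7583 [ 0.55554875 -0.21442441 -0.00073741] [-20.53026609  10.43884089  21.68242506] 72.0475172996521
```

View pics/p5.png

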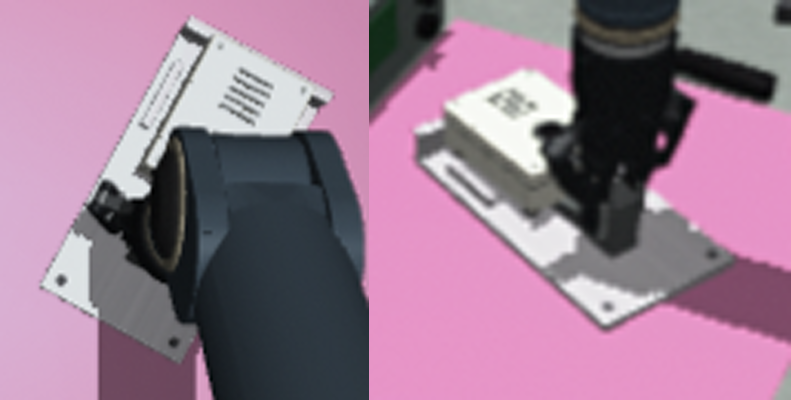

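The wedge is under the front edge and the feet are about 4 mm clear, level and steady.

```bash
python3 -c "
from plant import robot, imaging, hand
print(robot.close_job())"
```

```text
the job is handed in; nothing more can be done
None
```

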